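# Set square copper bar in a tilted vise

## Task

Stand the square copper bar on end in the tilted vise, turned so that its flat sides lie square to the jaws, at the yellow marks midway along them and right down on the vise bed: lower it in, do not drop it. Then slide the loose jaw by its black post until it closes on the bar, and let go. Do not disturb the cup, the bottle or the spanner.

Things in the scene. Friction and masses are not known exactly. Their poses are not given: they have to be found in the camera images.
- bar_center (a point): Centre of the square copper bar: 32 x 32 mm section, 60 mm long, about 0.54 kg, standing on end on the bench at the start. z along its length; x and y square to its four flat sides (all alike, and both ends alike).
- vise: Tilted vise fixed to the bench: grey base 150 x 90 mm (origin at its underside's centre) with a head tilted 22 deg: grey bed, fixed steel jaw on the robot's (lower) side, sliding jaw on the far, higher side. Both jaws are 70 mm wide and 22 mm high above the bed; a yellow stripe on top of each marks the middle. A bar let go upright on the bed stands, or slides down against the fixed jaw.
- seat (a point): Tilted head's frame. Origin on the bed, at the foot of the fixed jaw's gripping face, midway along it. z square to the bed, leaning 22 deg from vertical towards the robot; x from fixed to sliding jaw, rising 22 deg away from the robot; y level along the jaws. Bed: plane z = 0. Fixed jaw: x -24 to 0 mm. A bar down on the bed against the fixed jaw has its centre at x 16, z 30 mm.
- vise_jaw (a joint): Sliding jaw (steel face, blue block). Clear gap between the jaw faces = 42 mm minus this value (0 to 16 mm, in m); it grows as the jaw slides towards the fixed jaw along -x of seat. It starts at a gap of 37 to 40 mm; closed on the bar it reads 0.010. It slides with about 4 N of friction and stays where it is left.
- pull_post (a point): Point on the axis of the black upright post on the sliding jaw, by which it is slid: 16 mm diameter, stands along seat z from the blue block's top (18 mm above the bed) to 61 mm above the bed; this point is 45 mm above the bed, 44 mm behind the sliding jaw's face. Same axes as seat.
- cup: Clear plastic mixing cup, 72 mm across, 85 mm high, loose; origin at the centre of its underside. Leave it alone.
- bottle: White bottle with a blue cap, 56 mm across, 120 mm high, loose; origin at the centre of its underside. Leave it alone.
- spanner: Steel spanner lying flat, 160 mm long along its x; origin at the middle, underside. Leave it alone.
Things that resemble listed ones, but are neither listed nor needed, are in the scene too. Several things look just like the part that bears bar_center: the one meant starts farthest to the robot's right.

How it is judged:
By the outcome, as a careful person would: the job done as asked, in the order asked, and still so for the second after the job is handed in, with the robot touching nothing.
It also fails if it takes over 46 s, if anything falls off the work surface, if the arm or the gripper's body presses on something with over 40 N, if the wrist force passes 120 N, or if a joint passes its speed limit or range.

## Robot

A 6-joint arm with a two-finger parallel gripper is mounted at the origin on the work surface. World frame = base frame: x ahead of the robot, y to its left, z up, the work surface at z = 0. Lengths are in mm, angles in degrees, forces in N, time in s.
With the tool pointing down it reaches from about 425 to 925 mm from the base axis. Payload 12.5 kg.
Tool frame: the origin (TCP) lies between the finger pads; the fingertips stand 11 mm ahead of it and the grasp point (between the pads) lies 8 mm behind it; z points along the fingers, y is the direction in which the jaws open and shut (so a half turn about z gives the same grasp; the last joint's range is limited). The gripper opens to 85 mm and grips with 20 to 120 N. Pads are 22 mm wide; open, the fingers measure 114 mm over their backs; the gripper's body (76 mm by 85 mm) begins 54 mm behind the grasp point. The pads swing forward as they close: fully open they stand 13 mm farther back than shut.
Start: joints at [-79.389, 28.126, 89.318, -0, 62.55, -6.05], TCP at [179.222, -598.768, 242.327] pointing down, gripper open.
Joint ranges: [-177.58, 177.58], [-47.91, 125.51], [2.72, 160], [-65.01, 245.01], [3.68, 167.84], [-153.87, 153.87]. Speed limits (degrees/s): [127.2, 127.2, 159.86, 180, 180, 180].

## Interface

Orientations are given as a 3x3 rotation matrix whose columns are the frame's x, y, z axes.
In Python, from cell import ctrl gives the robot as it stands.
- The arm moves only by the shell command python3 -m creep 'ROWS' [FORCE]. ROWS is JSON, a list that holds one entry, the list of rows, each a list of 5 numbers: the closure, from 0 (fully open) to 1 (shut), then the shift along the tool's x, y, z in m, then the turn about the tool's z in units of 10 degrees (1.0 is 10 degrees). A call has 1 to 10 rows; each row is the pose to reach, as a shift and turn from the pose commanded when the call began, along the tool's axes at that moment; what a row does not reach only later rows make up. A row lasts 1/8 s, in which the tool goes at most 62.5 mm and 10.7 degrees, less where a joint would pass 70% of its speed; a pose out of reach is approached as far as the arm can. A call with a gripper value outside its range is refused whole. The fingers move at their own pace and stop on an object; FORCE is the grip in N (left out, the last holds). Time passes only in rows, so rows that repeat a pose let the fingers close. It gives the time, the measured TCP pose, the force and the opening at its end, in the units of the state.
- ctrl.state(): the state, without advancing time (a new reading comes with each control period).
- ctrl.read_camera(name): name is "scene" or "side" or "wrist"; returns a dict with "pixels" (420x560x3 uint8, red, green, blue), "fx", "fy", "cx", "cy" (pixels), "R" (3x3) and "t" (3): a world point X has camera coordinates R X + t. Camera axes: x right, y down, z forward; pixel columns grow to the right and rows downward; lengths in mm; the calibration is good to about 2 mm. A picture is of the moment at which its call begins. There is no depth.
- ctrl.sign_off(): hands the job in, once; it reports no verdict.
The state is a dict: "time": time; "joints": joint angles; "joint_vel": joint speeds; "tau": joint torques, N m; "tcp_pos": TCP position; "eef_rot": TCP orientation; "contact_force": force on the tool from outside, world axes, zero at the start; "moment": the same for the moment, N m; "finger_gap": finger opening in mm.
Only numpy, scipy, OpenCV 4.12 (cv2) and the standard library are available. Lean on these libraries where they do the work, as an engineer would, in place of code of your own. Each camera call takes 0.05 s, during which the arm holds its last target.

## Working session

There is one attempt and no reset: what is moved stays moved. The work goes in short steps, Python scripts to look and compute and a shell command to move; the robot and the scene stay as the last step left them, time stands still between calls to the robot, and variables do not carry over. Pictures are saved under pics/ and viewed, and the job is handed in when it is done.

```bash
ls; mkdir -p pics
python3 - <<'E'
from cell import ctrl
import cv2,json
for n in ["scene","side","wrist"]:
    c=ctrl.read_camera(n)
    cv2.imwrite(f"pics/{n}0.png",c["pixels"][:,:,::-1])
    print(n,c["fx"],c["fy"],c["cx"],c["cy"],c["R"],c["t"])
s=ctrl.state();print(s["time"],s["tcp_pos"],s["eef_rot"],s["finger_gap"],s["contact_force"])
E
```

```text
pics
scene 440.43040881454795 440.43040881454795 272.7141481004701 211.59787663715449 [[-0.36556319  0.93056715 -0.02020735]
 [ 0.70117402  0.26104095 -0.66348521]
 [-0.61214259 -0.25671464 -0.74791647]] [ 245.39059498 -333.00387329 1523.42085392]
side 466.62801090567007 466.62801090567007 279.51783027992565 216.57403357264624 [[-0.99463896 -0.10334212  0.00370883]
 [-0.07980833  0.7443379  -0.66301714]
 [ 0.06575697 -0.65975867 -0.74859503]] [ 618.08047643  127.03122034 1476.61442099]
wrist 311.72892435321575 311.72892435321575 280.1682584726165 211.66085412786174 [[ 0.28716595 -0.95788026 -0.00106185]
 [-0.91434095 -0.27444325  0.29776086]
 [-0.28551066 -0.08453589 -0.9546399 ]] [-623.33051376  -39.60422289  379.2296729 ]
0.15 [ 179.19025725 -598.62964558  241.87738947] [[ 9.58011706e-01  2.86729049e-01 -1.53186602e-04]
 [ 2.86729081e-01 -9.58011411e-01  7.54576544e-04]
 [ 6.96045018e-05 -7.66816216e-04 -9.99999704e-01]] 85.58456426318557 [-0.81137442 -0.04361902  0.21148879]
```

View pics/scene0.png

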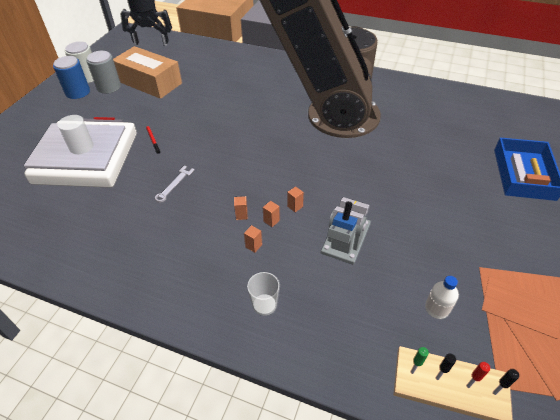

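View pics/side0.png

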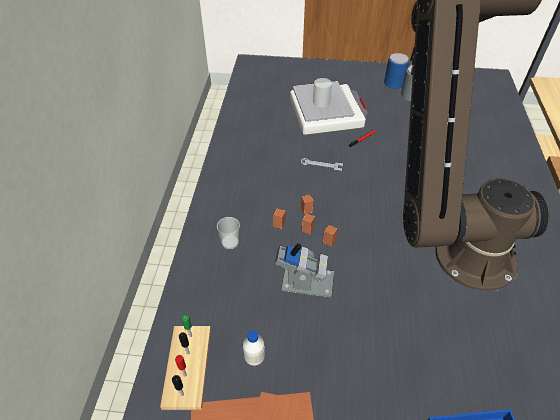

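View pics/wrist0.png

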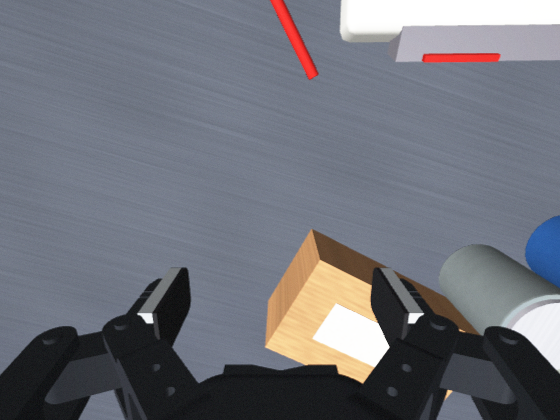

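```bash
cat > h.py <<'E'
import numpy as np,cv2
from cell import ctrl
def cam(n):
    c=ctrl.read_camera(n); c["K"]=np.array([[c["fx"],0,c["cx"]],[0,c["fy"],c["cy"]],[0,0,1]]);c["R"]=np.array(c["R"]);c["t"]=np.array(c["t"]); return c
def save(c,name,box=None,k=1):
    im=c["pixels"][:,:,::-1]
    if box: x0,y0,x1,y1=box; im=im[y0:y1,x0:x1]
    im=cv2.resize(np.ascontiguousarray(im),None,fx=k,fy=k,interpolation=cv2.INTER_CUBIC)
    cv2.imwrite("pics/"+name,im)
def ray(c,uv):
    d=c["R"].T@np.linalg.inv(c["K"])@np.array([uv[0],uv[1],1.]); return -c["R"].T@c["t"],d
def onz(c,uv,z):
    o,d=ray(c,uv); return o+d*(z-o[2])/d[2]
def proj(c,X):
    p=c["K"]@(c["R"]@np.asarray(X,float)+c["t"]); return p[:2]/p[2]
def tri(obs):
    A=[];b=[]
    for c,uv in obs:
        o,d=ray(c,uv); d=d/np.linalg.norm(d); P=np.eye(3)-np.outer(d,d); A.append(P);b.append(P@o)
    X=np.linalg.lstsq(np.vstack(A),np.hstack(b),rcond=None)[0]
    return X,[np.round(proj(c,X)-uv,1) for c,uv in obs]
def uvs(x): return np.array(x,float)
E
python3 - <<'E'
from h import *
s=cam("scene");d=cam("side")
print("scene");[print(p,onz(s,p,60).round()) for p in [(240,200),(271,207),(295,192),(253,231)]]
print("side");[print(p,onz(d,p,60).round()) for p in [(307,198),(280,213),(308,217),(330,230)]]
save(s,"s1.png",(220,170,380,270),5);save(d,"d1.png",(260,180,360,305),5)
E
```

```text
scene
(240, 200) [ 541. -144.   60.]
(271, 207) [536. -57.  60.]
(295, 192) [461. -16.  60.]
(253, 231) [627. -69.  60.]
side
(307, 198) [ 544. -142.   60.]
(280, 213) [627. -66.  60.]
(308, 217) [535. -58.  60.]
(330, 230) [463. -11.  60.]
```

View pics/s1.png

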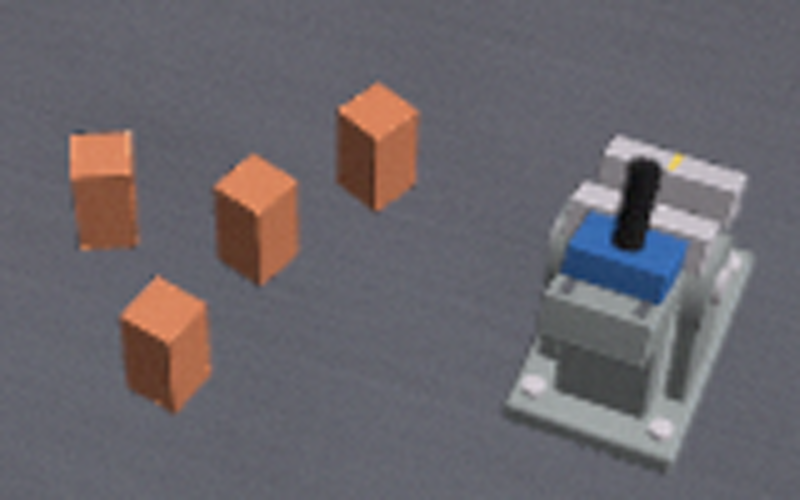

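View pics/d1.png

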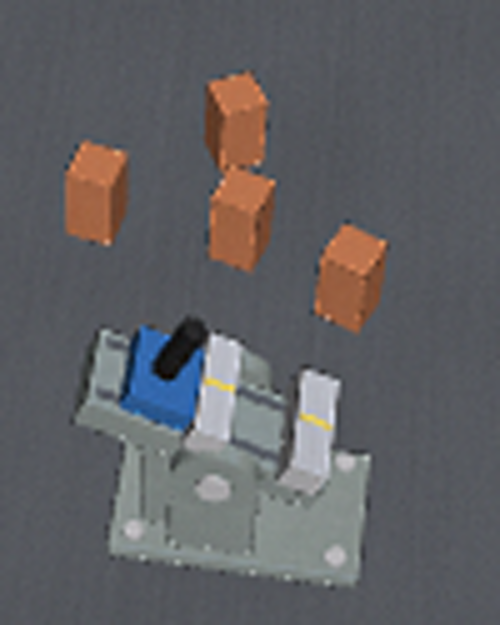

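Run:
```python
from h import *
s=cam("scene");d=cam("side");w=cam("wrist");st=ctrl.state()
T=np.array(st["eef_rot"]);p=np.array(st["tcp_pos"])
C=-w["R"].T@w["t"]
print("cam in tool",T.T@(C-p),"\n",T.T@w["R"].T)
S=lambda x,y:(220+x/5,170+y/5); D=lambda x,y:(260+x/5,180+y/5)
for n,a,b in [("fixed stripe",S(675,161),D(317,420)),("post top",S(643,163),D(196,326)),("bolt +x -y?",S(533,386),D(134,528)),("fixed robotside -y",S(617,136),D(340,378)),("robotside +y",S(747,176),D(320,490)),("bar",S(101,155),D(238,92))]:
    print(n,tri([(s,a),(d,b)]))
tgt=[400,-60,330]
print(T.T@(np.array([1,0,0])))
```

```text
cam in tool [  75.37559029   -1.23862188 -131.30239863] 
 [[ 4.77538308e-04 -9.54609256e-01 -2.97860606e-01]
 [ 9.99999873e-01  5.04449612e-04 -1.34761727e-05]
 [ 1.63120146e-04 -2.97860561e-01  9.54609375e-01]]
fixed stripe (array([479.71812578, 151.28545417,  99.86595434]), [array([0.1, 0.2]), array([ 0.1, -0.1])])
post top (array([552.06747203, 146.00491395, 170.07814986]), [array([0.1, 0.1]), array([ 0. , -0.1])])
bolt +x -y? (array([570.88834512, 127.86824052, -22.90608006]), [array([5.5, 8.5]), array([ 4.6, -7.2])])
fixed robotside -y (array([467.91937761, 117.73906911,  95.50096237]), [array([-0.1, -0.2]), array([-0.1,  0.1])])
robotside +y (array([473.8065756 , 189.95251911,  92.45300972]), [array([0.9, 1.4]), array([ 0.8, -1.3])])
bar (array([ 541.86219174, -143.62746901,   57.1283034 ]), [array([0., 0.]), array([ 0., -0.])])
[ 9.58017765e-01  2.86708845e-01 -9.07461378e-06]
```

```bash
python3 -m creep '[[[0,0.02,-0.02,-0.005,0],[0,0.06,-0.06,-0.01,0.1],[0,0.104,-0.104,-0.02,0.3],[0,0.148,-0.148,-0.03,0.5],[0,0.192,-0.192,-0.035,0.8],[0,0.236,-0.236,-0.035,1.0],[0,0.28,-0.28,-0.035,1.2],[0,0.324,-0.324,-0.035,1.4],[0,0.364,-0.364,-0.035,1.6],[0,0.39,-0.39,-0.035,1.67]]]'
python3 - <<'E'
from h import *
s=ctrl.state();print(s["time"],s["tcp_pos"],s["eef_rot"],s["joints"])
w=cam("wrist");save(w,"w1.png");np.savez("w1.npz",K=w["K"],R=w["R"],t=w["t"],pixels=w["pixels"])
E
```

```text
time: 1.65
tcp_pos: [441.8, -111.1, 277.5]
eef_rot: [[1.0, 0.0, 0.001], [0.0, -1.0, -0.0], [0.001, 0.0, -1.0]]
contact_force: [-0.0, -0.1, 0.4]
finger_gap: 85.1
1.65 [ 441.76249454 -111.11792859  277.52801575] [[ 9.99999789e-01  2.69342037e-04  5.90796612e-04]
 [ 2.69468288e-04 -9.99999941e-01 -2.13626221e-04]
 [ 5.90739039e-04  2.13785377e-04 -9.99999803e-01]] [-2.24378650e+01  1.18899597e+01  1.09206910e+02  1.87707498e-03
  5.88671708e+01  6.75457292e+01]
```

View pics/w1.png

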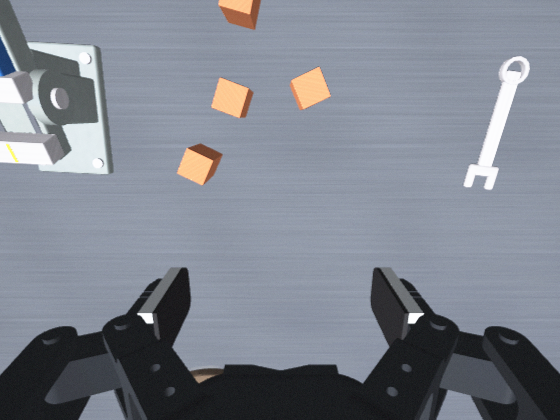

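Run:
```python
from h import *
z=np.load("w1.npz");w={k:z[k] for k in z}
save(w,"w1c.png",(270,50,350,130),7)
```

```text
(no output)
```

View pics/w1c.png

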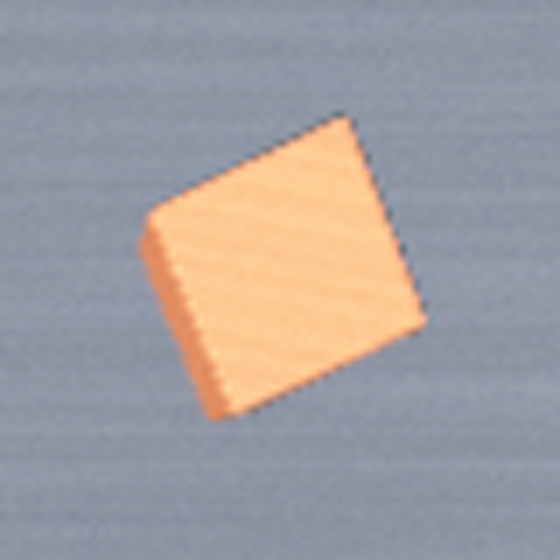

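Run:
```python
from h import *
z=np.load("w1.npz");w={k:z[k] for k in z}
P=[(270+a/7,50+b/7) for a,b in [(150,213),(345,116),(427,321),(232,416)]]
X=np.array([onz(w,p,60) for p in P]);print(X.round(1),X.mean(0).round(1))
for i in range(4):
    e=X[(i+1)%4]-X[i];print(np.linalg.norm(e[:2]).round(1),np.degrees(np.arctan2(e[1],e[0])).round(1)%90)
s=cam("scene");d=cam("side")
S=lambda x,y:(220+x/5,170+y/5); D=lambda x,y:(260+x/5,180+y/5)
print(tri([(w,np.mean(P,0)),(s,S(101,155)),(d,D(238,92))]))
```

```text
[[ 550.5 -121.8   60. ]
 [ 563.7 -150.1   60. ]
 [ 535.6 -163.5   60. ]
 [ 522.  -134.6   60. ]] [ 542.9 -142.5   60. ]
31.3 24.900000000000006
31.2 25.400000000000006
32.0 25.099999999999994
31.3 24.1
(array([ 542.62361755, -142.87437985,   58.0955096 ]), [array([0.2, 0.7]), array([0.1, 0. ]), array([-0.2, -0.1])])
```

```bash
python3 -m creep '[[[0.2,0.02,0.006,0.02,-0.4],[0.35,0.05,0.016,0.05,-1.2],[0.35,0.08,0.025,0.09,-2.0],[0.35,0.1005,0.0317,0.12,-2.5],[0.35,0.1005,0.0317,0.137,-2.5],[0.35,0.1005,0.0317,0.137,-2.5]]]'
python3 - <<'E'
from h import *
s=ctrl.state();print(s["time"],s["tcp_pos"],s["eef_rot"],s["joints"])
w=cam("wrist");save(w,"w2.png");np.savez("w2.npz",K=w["K"],R=w["R"],t=w["t"],pixels=w["pixels"])
E
```

```text
time: 2.55
tcp_pos: [540.7, -146.0, 139.2]
eef_rot: [[0.907, 0.421, -0.003], [0.421, -0.907, 0.001], [-0.002, -0.002, -1.0]]
contact_force: [0.1, 0.4, 0.2]
finger_gap: 55.3
2.55 [ 540.67698816 -145.9572437   139.15450291] [[ 9.07040323e-01  4.21035900e-01 -2.57376270e-03]
 [ 4.21039063e-01 -9.07042137e-01  8.18024495e-04]
 [-1.99009354e-03 -1.82563584e-03 -9.99996353e-01]] [-2.18598082e+01  3.02497746e+01  1.04563180e+02 -1.60375063e-02
  4.53413600e+01  4.32513258e+01]
```

View pics/w2.png

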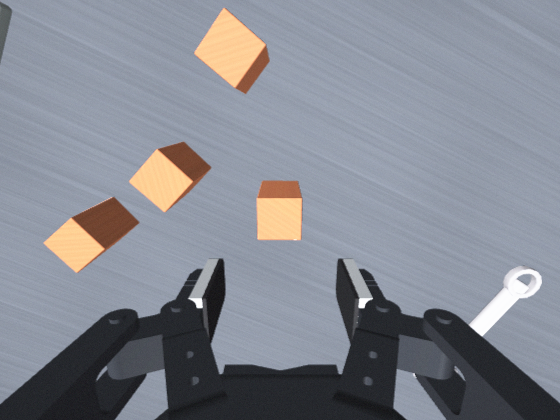

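Run:
```python
from h import *
z=np.load("w2.npz");w={k:z[k] for k in z}
save(w,"w2c.png",(240,165,320,250),7)
X=np.array([onz(w,p,60) for p in [(257,197),(301,197),(301.5,240),(257,240)]]);print(X.round(1),X.mean(0).round(1))
z=np.load("w1.npz");w1={k:z[k] for k in z}
P=[(270+a/7,50+b/7) for a,b in [(150,213),(345,116),(427,321),(232,416)]]
print(tri([(w,np.array((279,218.5))),(w1,np.mean(P,0))]))
s=ctrl.state();print(s["time"],s["tcp_pos"])
T=np.array(s["eef_rot"]);print(T.T@(X.mean(0)-s["tcp_pos"]))
```

```text
[[ 551.8 -121.4   60. ]
 [ 564.7 -149.2   60. ]
 [ 535.8 -163.7   60. ]
 [ 522.2 -134.3   60. ]] [ 543.6 -142.1   60. ]
(array([ 543.29390696, -142.44594011,   57.95591061]), [array([0.3, 0.1]), array([-0.2,  0. ])])
2.6 [ 541.07048691 -145.92104903  140.22512976]
[ 3.96317024 -2.30587095 80.22344763]
```

View pics/w2c.png

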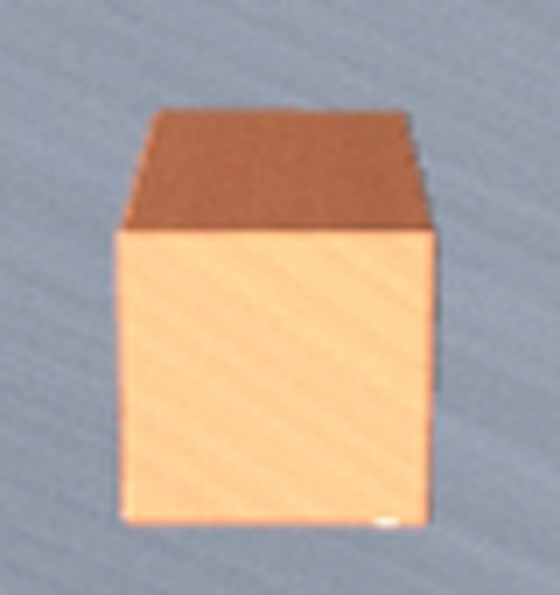

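```bash
python3 -m creep '[[[0.35,0.004,-0.0015,0.02,0],[0.35,0.004,-0.0015,0.045,0],[0.35,0.004,-0.0015,0.07,0],[0.35,0.004,-0.0015,0.09,0],[0.35,0.004,-0.0015,0.103,0],[0.35,0.004,-0.0015,0.103,0],[0.5,0.004,-0.0015,0.103,0],[0.8,0.004,-0.0015,0.103,0],[0.8,0.004,-0.0015,0.103,0],[0.8,0.004,-0.0015,0.103,0]]]' 20
python3 - <<'E'
from h import *
w=cam("wrist");save(w,"w3.png")
E
```

```text
time: 3.85
tcp_pos: [544.9, -142.2, 38.2]
eef_rot: [[0.907, 0.422, 0.001], [0.422, -0.907, -0.001], [0.001, 0.001, -1.0]]
contact_force: [-0.4, 0.7, 5.5]
finger_gap: 31.3
```

View pics/w3.png

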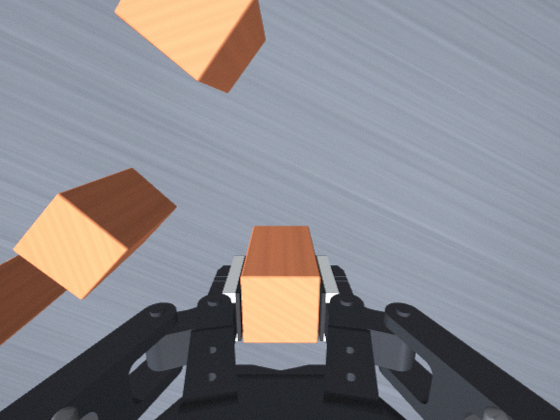

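```bash
python3 -m creep '[[[0.8,-0.0022,0,-0.0003,0],[0.8,-0.0045,0,-0.0008,0],[0.8,-0.0068,0,-0.0012,0],[0.8,-0.009,0,-0.0016,0],[0.8,-0.0114,0,-0.0018,0],[0.8,-0.0137,0,-0.002,0],[0.8,-0.016,0,-0.002,0],[0.8,-0.0184,0,-0.002,0],[0.8,-0.0184,0,-0.002,0]]]'
python3 - <<'E'
from h import *
w=cam("wrist");save(w,"w4.png");np.savez("w4.npz",K=w["K"],R=w["R"],t=w["t"],pixels=w["pixels"])
d=cam("side");save(d,"d4.png",(280,170,350,240),6)
E
```

```text
time: 5.03
tcp_pos: [527.7, -149.9, 39.3]
eef_rot: [[0.907, 0.422, -0.0], [0.422, -0.907, -0.0], [-0.0, -0.0, -1.0]]
contact_force: [-0.5, -0.1, -3.9]
finger_gap: 31.3
```

View pics/w4.png

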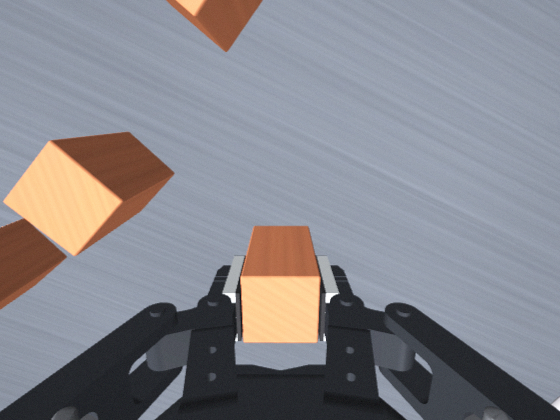

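View pics/d4.png

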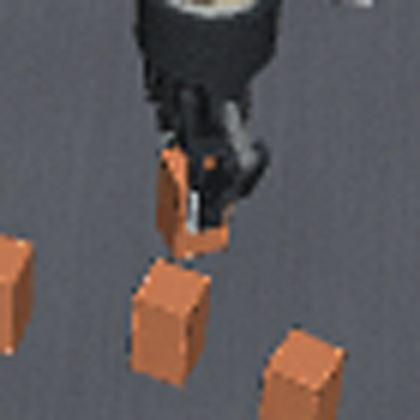

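```bash
python3 -m creep '[[[0.8,0,0,-0.01,0],[0.8,0,0,-0.05,0],[0.8,0,0,-0.1,0],[0.8,0.005,-0.04,-0.14,0.4],[0.8,0.012,-0.09,-0.18,1.0],[0.8,0.02,-0.14,-0.21,1.7],[0.8,0.028,-0.19,-0.226,2.4],[0.8,0.033,-0.235,-0.226,3.0],[0.8,0.035,-0.26,-0.226,3.0],[0.8,0.035,-0.26,-0.226,3.0]]]' 40
python3 - <<'E'
from h import *
w=cam("wrist");save(w,"w5.png");np.savez("w5.npz",K=w["K"],R=w["R"],t=w["t"],pixels=w["pixels"])
save(w,"w5c.png",(60,0,280,220),3)
E
```

```text
time: 6.38
tcp_pos: [448.9, 101.9, 266.0]
eef_rot: [[0.996, -0.085, 0.001], [-0.085, -0.996, 0.0], [0.001, -0.0, -1.0]]
contact_force: [-0.5, -0.7, -4.4]
finger_gap: 31.6
```

View pics/w5.png

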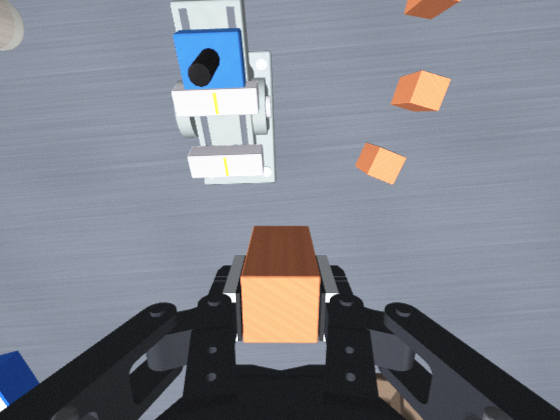

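```bash
python3 -m creep '[[[0.8,0.0,-0.03,0,0],[0.8,0.0,-0.07,0,0],[0.8,0.0,-0.1,0,0],[0.8,0,-0.1,0,0],[0.8,0,-0.1,0,0]]]' 40
python3 - <<'E'
from h import *
w=cam("wrist");save(w,"w6.png");np.savez("w6.npz",K=w["K"],R=w["R"],t=w["t"],pixels=w["pixels"])
save(w,"w6c.png",(250,0,420,220),3.5)
z=np.load("w5.npz");w={k:z[k] for k in z}
save(w,"w5c.png",(150,0,310,220),3.5)
E
```

```text
time: 7.05
tcp_pos: [458.7, 199.4, 265.2]
eef_rot: [[0.996, -0.088, -0.0], [-0.088, -0.996, -0.0], [-0.0, 0.001, -1.0]]
contact_force: [0.1, -0.2, -4.7]
finger_gap: 31.8
```

View pics/w6.png

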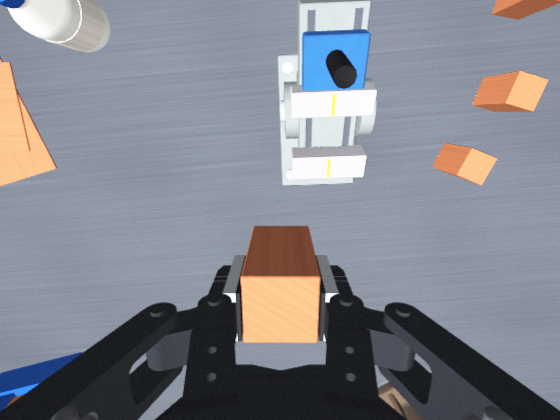

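View pics/w5c.png

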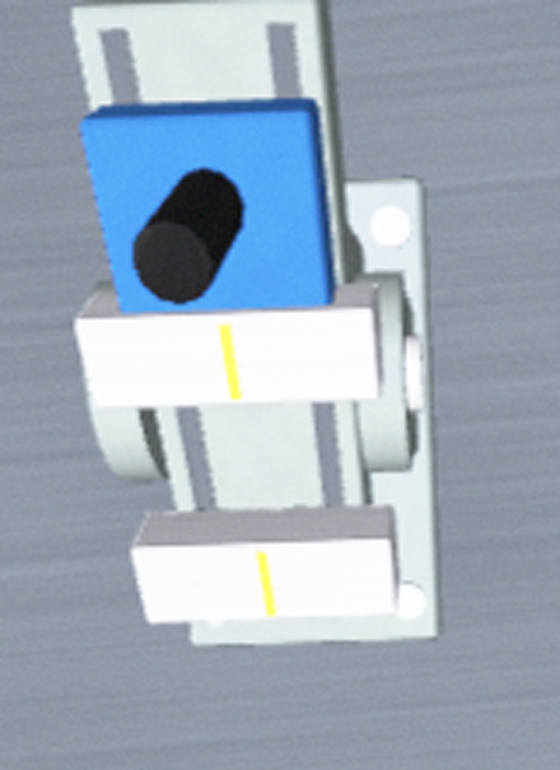

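View pics/w6c.png

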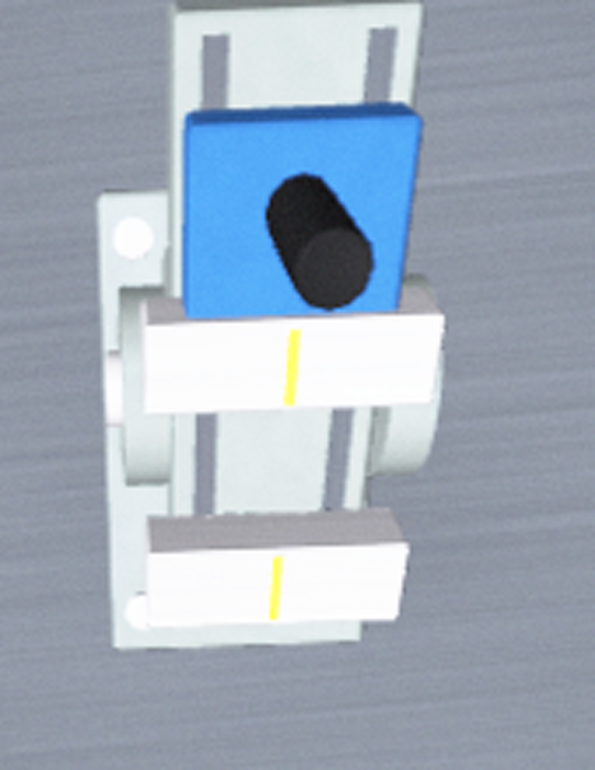

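```bash
cat > fit.py <<'E'
from h import *
from scipy.optimize import least_squares
def L(n):
    z=np.load(n);return {k:z[k] for k in z}
w5=L("w5.npz");w6=L("w6.npz")
names=["fiL","fiR","fiS","foS","foL","foR","siL","siR","siS","post"]
A=[(133,548),(391,542),(262,551),(270,615),(150,622),(397,612),(95,405),(378,397),(236,399),(173,262)]
B=[(148,548),(408,543),(277,555),(273,620),(149,625),(400,619),(145,412),(436,403),(290,405),(335,268)]
A=[(150+x/3.5,y/3.5) for x,y in A];B=[(250+x/3.5,y/3.5) for x,y in B]
def M(g): return np.array([(0,35,22),(0,-35,22),(0,0,22),(-24,0,22),(-24,35,22),(-24,-35,22),(g,35,22),(g,-35,22),(g,0,22),(g+44,0,61)],float)
c,s=np.cos(np.radians(22)),np.sin(np.radians(22))
def Rot(yaw):
    a=np.radians(yaw);Z=np.array([[np.cos(a),-np.sin(a),0],[np.sin(a),np.cos(a),0],[0,0,1]])
    return Z@np.array([[c,0,-s],[0,1,0],[s,0,c]])
def res(p,split=False):
    P=M(p[4])@Rot(p[3]).T+p[:3]
    r=[proj(w5,X)-a for X,a in zip(P,A)]+[proj(w6,X)-b for X,b in zip(P,B)]
    return np.array(r) if split else np.ravel(r)
if __name__=="__main__":
    f=least_squares(res,[490,150,80,-5,38],loss="soft_l1")
    print(f.x.round(2));r=res(f.x,True)
    for n,a,b in zip(names,r[:10],r[10:]): print(n,a.round(1),b.round(1))
    print("cov",np.sqrt(np.diag(np.linalg.inv(f.jac.T@f.jac))))
    sc=cam("scene");sd=cam("side")
    P=M(f.x[4])@Rot(f.x[3]).T+f.x[:3]
    for n,c_,o in [("sc",sc,(220,170)),("sd",sd,(260,180))]:
        print(n,[((proj(c_,P[i])-o)*5).round().tolist() for i in (2,3,8,9)])
    print(P.round(1)[[2,9]])
E
python3 fit.py
```

```text
[500.43 150.78  83.63  -3.06  38.61]
fiL [-0.8 -0.4] [-0.4  1.1]
fiR [ 0.3 -1.1] [ 0.5 -0. ]
fiS [-0.3 -2.5] [ 0.3 -2.2]
foS [0.9 1. ] [-0.3  0.9]
foL [-0.3  0.1] [-0.5  0.7]
foR [0.2 0.7] [-0.8  0. ]
siL [0.2 0.4] [0.1 0.1]
siR [1.1 0. ] [-0.9 -0.3]
siS [0.7 0.8] [-0.4  0.6]
post [ 0.2 -1. ] [ 0.1 -0.8]
cov [0.43296656 0.23469456 1.18384761 0.31490795 0.60453405]
sc [[670.0, 173.0], [681.0, 156.0], [651.0, 203.0], [646.0, 166.0]]
sd [[296.0, 413.0], [334.0, 427.0], [235.0, 390.0], [192.0, 327.0]]
[[492.2 151.2 104. ]
 [554.1 147.9 171.1]]
```

```bash
cat > fit2.py <<'E'
import fit; from fit import *
W=np.ones((20,2)); 
for i in (2,3,8): W[i,1]=W[i+10,1]=0
def r2(p):
    return (res(p,True)*W).ravel()
f=least_squares(r2,[490,150,80,-5,38],loss="soft_l1")
print(f.x.round(2));r=res(f.x,True)*W
for n,a,b in zip(names,r[:10],r[10:]): print(n,a.round(1),b.round(1))
sc=cam("scene");sd=cam("side")
P=M(f.x[4])@Rot(f.x[3]).T+f.x[:3]
print(P.round(1)[[2,9]])
from cell import ctrl
s=ctrl.state();print(s["time"],np.round(s["tcp_pos"],1),np.round(s["eef_rot"],4),np.round(s["joints"],1))
np.save("vise.npy",f.x)
E
python3 fit2.py
```

```text
[500.58 150.77  83.95  -3.06  38.25]
fiL [-0.9 -0.5] [-0.4  1. ]
fiR [ 0.3 -1.2] [ 0.6 -0.2]
fiS [-0.3 -0. ] [ 0.3 -0. ]
foS [0.8 0. ] [-0.2  0. ]
foL [-0.4 -0. ] [-0.5  0.6]
foR [0.2 0.6] [-0.7 -0.1]
siL [0.2 0.7] [0.1 0.3]
siR [1.1 0.3] [-0.9 -0. ]
siS [0.7 0. ] [-0.3  0. ]
post [ 0.1 -0.7] [ 0.1 -0.5]
[[492.3 151.2 104.4]
 [553.9 147.9 171.3]]
7.3 [458.7 199.6 265.4] [[ 9.96e-01 -8.88e-02  2.00e-04]
 [-8.88e-02 -9.96e-01 -1.00e-04]
 [ 2.00e-04  1.00e-04 -1.00e+00]] [ 16.   16.5 104.7  -0.   58.8 111.1]
```

Run:
```python
from fit import *
s=ctrl.state();T=np.array(s["eef_rot"]);p=np.array(s["tcp_pos"])
save(w6,"w6b.png",(230,215,330,350),5)
for z in (19,22):
  X=np.array([T.T@(onz(w6,q,p[2]+z)-p) for q in [(243,276),(319,276),(317.5,342),(242.5,342)]]);print(X.round(1),X.mean(0).round(1))
```

```text
[[ 12.8 -15.6 -19. ]
 [ 12.9  15.  -19. ]
 [-19.2  15.6 -19. ]
 [-19.2 -17.  -19. ]] [ -3.2  -0.5 -19. ]
[[ 14.5 -15.2 -22. ]
 [ 14.5  14.6 -22. ]
 [-16.7  15.1 -22. ]
 [-16.7 -16.5 -22. ]] [ -1.1  -0.5 -22. ]
```

View pics/w6b.png

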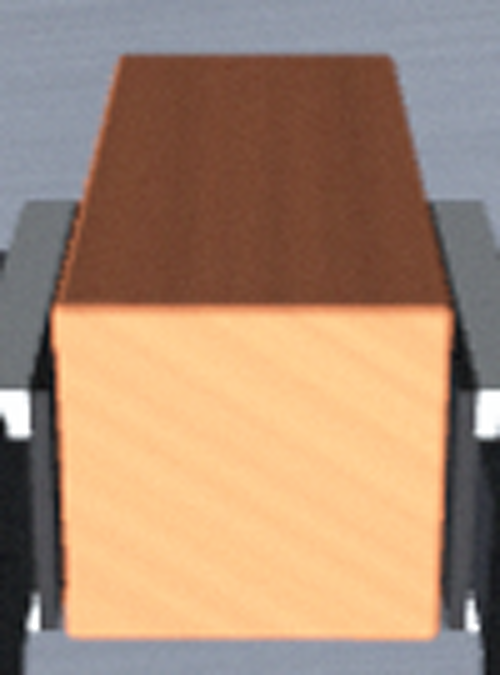

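```bash
python3 -m creep '[[[0.8,0.012,0.01,0.0,-0.1],[0.8,0.034,0.028,0.02,-0.2],[0.8,0.05,0.04,0.05,-0.2],[0.8,0.0566,0.045,0.08,-0.2],[0.8,0.0566,0.045,0.096,-0.2],[0.8,0.0566,0.045,0.096,-0.2],[0.8,0.0566,0.045,0.096,-0.2],[0.8,0.0566,0.045,0.096,-0.2]]]' 40
python3 - <<'E'
from fit import *
w=cam("wrist");save(w,"w7.png");np.savez("w7.npz",K=w["K"],R=w["R"],t=w["t"],pixels=w["pixels"])
s=ctrl.state();v=np.load("vise.npy");T=np.array(s["eef_rot"]);p=np.array(s["tcp_pos"])
a=np.radians(v[3]);U=np.array([np.cos(a),np.sin(a),0]);V=np.array([-np.sin(a),np.cos(a),0])
d=p-v[:3];print("u,v,z",d@U,d@V,d[2],"yaw",np.degrees(np.arctan2(T[1,0],T[0,0])),s["time"],s["contact_force"])
E
```

```text
time: 8.3
tcp_pos: [511.3, 150.6, 170.2]
eef_rot: [[0.999, -0.053, 0.002], [-0.053, -0.999, 0.0], [0.002, -0.0, -1.0]]
contact_force: [0.5, -0.6, -4.6]
finger_gap: 31.4
u,v,z 10.67065617328419 0.402122822986263 86.12440466723064 yaw -3.0273628940555826 8.35 [ 0.07349785  0.22460056 -4.92373488]
```

View pics/w7.png

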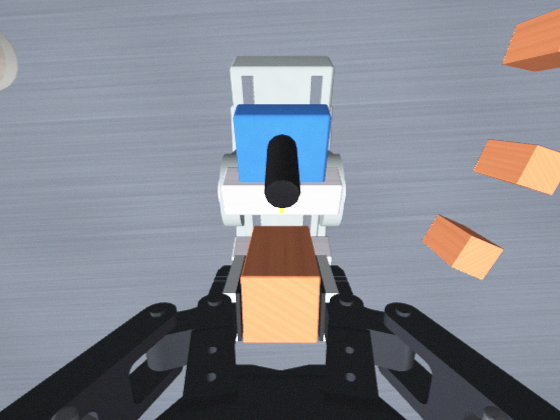

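```bash
python3 -m creep '[[[0.8,-0.0002,0.0009,0.006,0],[0.8,-0.0002,0.0009,0.012,0],[0.8,-0.0002,0.0009,0.018,0],[0.8,-0.0002,0.0009,0.022,0],[0.8,-0.0002,0.0009,0.022,0]]]' 40
python3 - <<'E'
from fit import *
d=cam("side");save(d,"d8.png",(255,180,365,305),5);s=cam("scene");save(s,"s8.png",(300,170,400,270),6)
E
```

```text
time: 8.98
tcp_pos: [510.7, 149.6, 146.9]
eef_rot: [[0.999, -0.053, -0.001], [-0.053, -0.999, -0.0], [-0.001, 0.0, -1.0]]
contact_force: [0.1, 0.1, -4.7]
finger_gap: 31.4
```

View pics/d8.png

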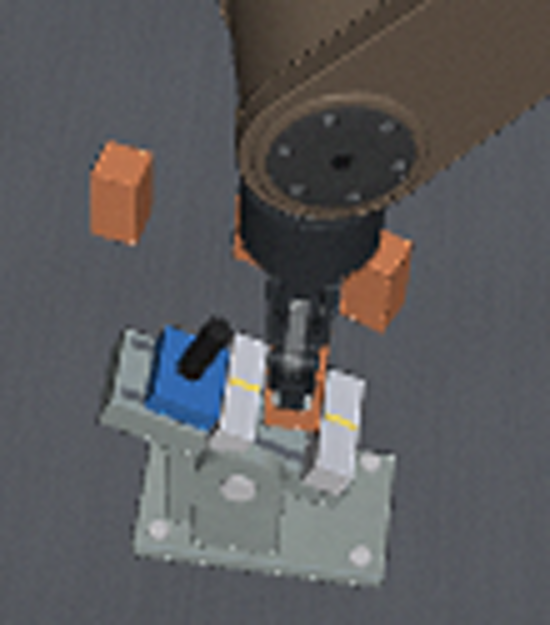

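View pics/s8.png

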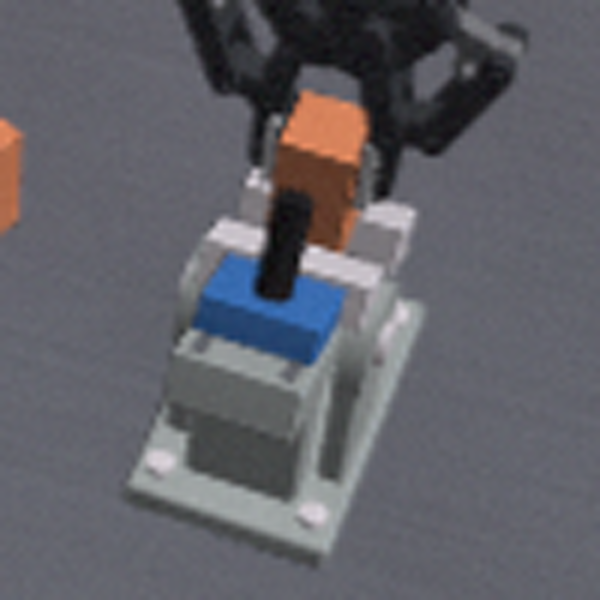

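```bash
python3 -m creep '[[[0.8,0,0,0.003,0],[0.8,0,0,0.006,0],[0.8,0,0,0.0082,0],[0.8,0,0,0.0082,0]]]' 20
```

```text
time: 9.57
tcp_pos: [511.4, 149.6, 139.2]
eef_rot: [[0.999, -0.053, 0.002], [-0.053, -0.999, 0.0], [0.002, -0.0, -1.0]]
contact_force: [3.9, 0.9, -5.6]
finger_gap: 31.8
```

```bash
python3 -m creep '[[[0.8,-0.0018,0,0.0002,0],[0.8,-0.0037,0,0.0005,0],[0.8,-0.0055,0,0.0014,0],[0.8,-0.0072,0,0.0024,0],[0.8,-0.0072,0,0.0024,0]]]' 20
python3 - <<'E'
from fit import *
w=cam("wrist");save(w,"w9.png",(150,150,410,350),3)
d=cam("side");save(d,"d9.png",(295,230,345,285),10)
E
```

```text
time: 10.2
tcp_pos: [508.1, 149.9, 139.3]
eef_rot: [[0.999, -0.053, 0.012], [-0.053, -0.999, 0.001], [0.012, -0.001, -1.0]]
contact_force: [14.8, -4.8, 11.9]
finger_gap: 31.5
```

View pics/w9.png

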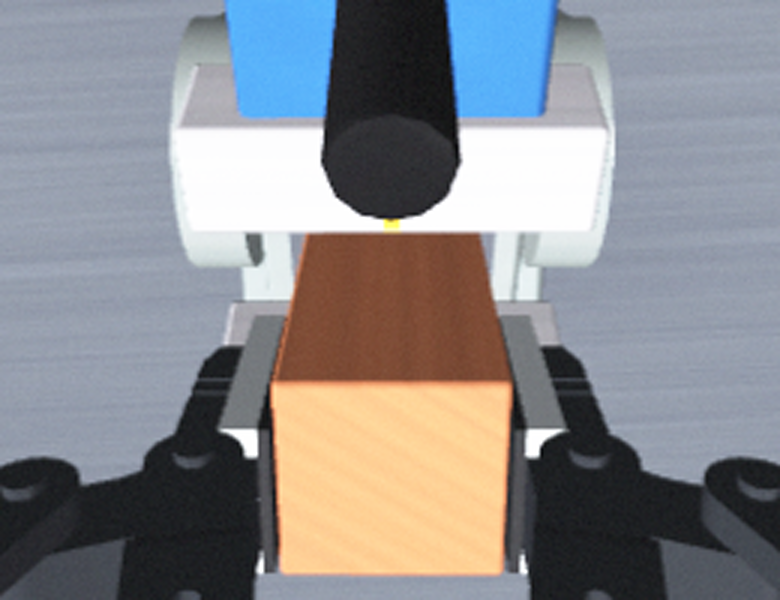

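View pics/d9.png

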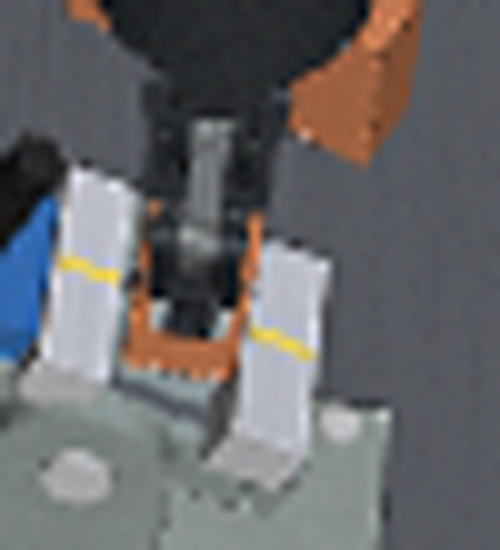

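```bash
python3 -m creep '[[[0.8,-0.001,0,-0.001,0],[0.8,-0.002,0,-0.002,0],[0.8,-0.0035,0,-0.003,0],[0.8,-0.005,0,-0.003,0],[0.8,-0.005,0,-0.003,0]]]' 20
python3 - <<'E'
from fit import *
w=cam("wrist");save(w,"w10.png",(150,150,410,350),3)
d=cam("side");save(d,"d10.png",(295,230,345,285),10)
E
```

```text
time: 10.92
tcp_pos: [500.9, 150.2, 140.7]
eef_rot: [[0.999, -0.053, 0.006], [-0.053, -0.999, 0.0], [0.006, -0.001, -1.0]]
contact_force: [11.0, -1.5, -1.2]
finger_gap: 31.3
```

View pics/w10.png

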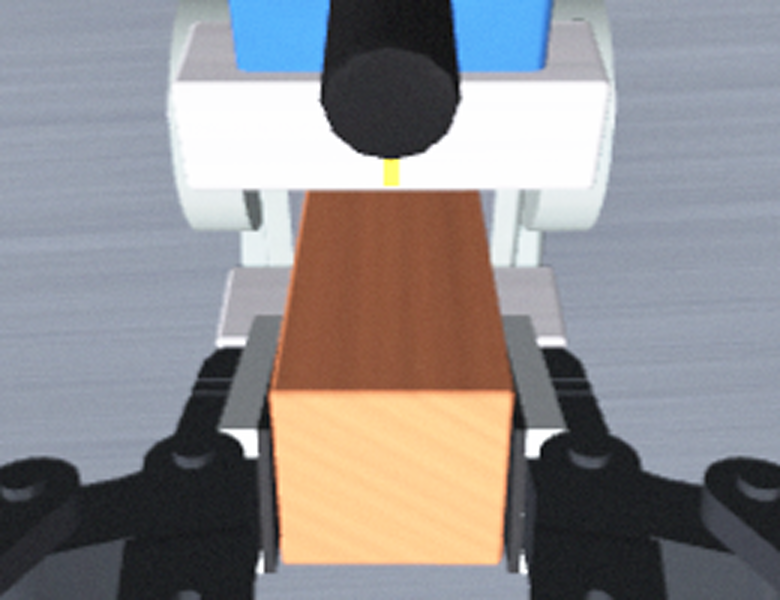

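View pics/d10.png

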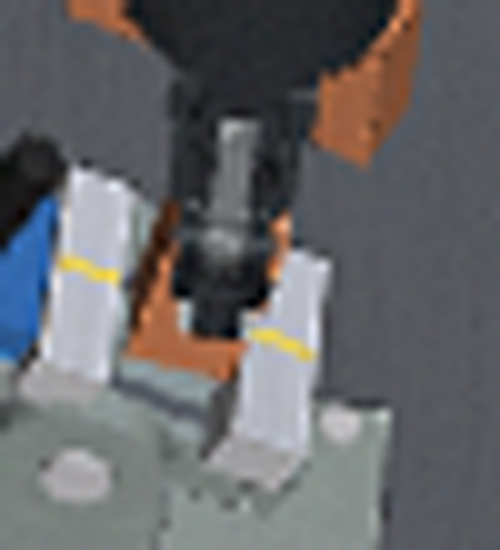

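```bash
cat > tilt.py <<'E'
from fit import *
def tilt(rf,rn,wf=None,wn=None,off=-1.2):
    # rows of far-top & near-top edges in the wrist image at current pose
    w=cam("wrist");s=ctrl.state();T=np.array(s["eef_rot"]);p=np.array(s["tcp_pos"])
    def pts(th,h,ox):
        a=np.radians(th);ax=np.array([-np.sin(a),0,-np.cos(a)]);bx=np.array([np.cos(a),0,-np.sin(a)])
        # pivot pad centre at tool (0,0,-8); bar-centre line offset ox along bx, top at h along ax
        top=np.array([0,0,-8.])+ox*bx+h*ax
        return top+16*bx,top-16*bx
    def r(q):
        f,n=pts(q[0],q[1],off);return [proj(w,p+T@f)[1]-rf,proj(w,p+T@n)[1]-rn]
    q=least_squares(r,[10,14]).x
    v=np.load("vise.npy");a=np.radians(v[3]);U=np.array([np.cos(a),np.sin(a),0]);V=np.array([-np.sin(a),np.cos(a),0])
    d=p-v[:3];print("tilt,h",q.round(2),"tcp u,v,z",(d@U).round(2),(d@V).round(2),d[2].round(2),"tool lean",np.degrees(T[2,0]).round(2),s["time"])
E
python3 -c "
from tilt import *
tilt(280.3,337.7)
tilt(280.3,337.7,off=0)
"
```

```text
tilt,h [ 9.72 11.86] tcp u,v,z 0.39 -0.53 56.75 tool lean 0.35 11.075
tilt,h [10.37 12.95] tcp u,v,z 0.38 -0.55 56.74 tool lean 0.35 11.125
```

```bash
python3 -m creep '[[[0.8,-0.002,0,-0.0005,0],[0.8,-0.004,0,-0.001,0],[0.8,-0.006,0,-0.001,0],[0.8,-0.008,0,-0.001,0],[0.8,-0.008,0,-0.001,0]]]' 20
python3 - <<'E'
from fit import *
w=cam("wrist");save(w,"w11.png",(150,150,410,350),3)
d=cam("side");save(d,"d11.png",(295,230,345,285),10)
E
```

```text
time: 11.75
tcp_pos: [492.4, 150.6, 141.3]
eef_rot: [[0.999, -0.053, 0.005], [-0.053, -0.999, 0.0], [0.005, -0.0, -1.0]]
contact_force: [8.4, -1.6, -3.9]
finger_gap: 31.5
```

View pics/w11.png

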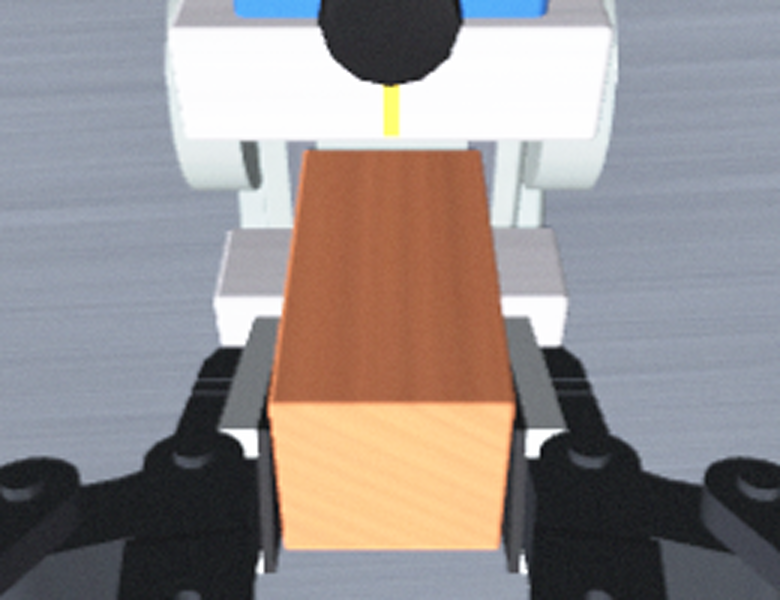

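View pics/d11.png

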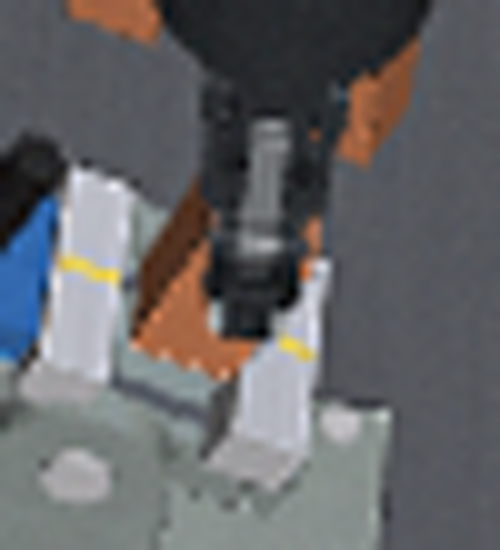

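```bash
cat > tilt3.py <<'E'
from fit import *
def tilt3(rf,rn,rb,w=None):
    w=cam("wrist");s=ctrl.state();T=np.array(s["eef_rot"]);p=np.array(s["tcp_pos"])
    def pts(th,h,ox):
        a=np.radians(th);ax=np.array([-np.sin(a),0,-np.cos(a)]);bx=np.array([np.cos(a),0,-np.sin(a)])
        top=np.array([0,0,-8.])+ox*bx+h*ax
        return top+16*bx,top-16*bx,top+16*bx-60*ax,top-16*bx-60*ax,top-30*ax
    r=lambda q:[proj(w,p+T@X)[1]-k for X,k in zip(pts(*q),(rf,rn,rb))]
    q=least_squares(r,[10,14,-1]).x
    v=np.load("vise.npy");R=Rot(v[3]);a=np.radians(v[3]);U=np.array([np.cos(a),np.sin(a),0]);V=np.array([-np.sin(a),np.cos(a),0])
    d=p-v[:3];print("tilt,h,ox",q.round(2),"tcp u,v,z",(d@U).round(2),(d@V).round(2),d[2].round(2),"tool lean",np.degrees(T[2,0]).round(2),s["time"])
    for n,X in zip(("ft","nt","fb","nb","c"),pts(*q)): print(n,(R.T@(p+T@X-v[:3])).round(1),end="; ")
    print()
E
python3 -c "
from tilt3 import *
tilt3(284,332.7,200)
tilt3(284,332.2,200.3)
"
```

```text
tilt,h,ox [17.86 11.34  0.1 ] tcp u,v,z -8.1 -0.54 57.4 tool lean 0.27 11.9
ft [33.8 -0.5 73.9]; nt [ 1.9 -0.6 76.1]; fb [29.7 -0.5 14.1]; nb [-2.2 -0.5 16.2]; c [15.8 -0.5 45.1]; 
tilt,h,ox [18.   10.61 -0.63] tcp u,v,z -8.13 -0.55 57.38 tool lean 0.27 11.95
ft [32.9 -0.6 73.3]; nt [ 1.  -0.6 75.4]; fb [29.  -0.5 13.4]; nb [-2.9 -0.5 15.5]; c [15.  -0.5 44.4];
```

```bash
python3 -m creep '[[[0.8,-0.002,0,0,0],[0.8,-0.004,0,0,0],[0.8,-0.004,0,0,0],[0.8,-0.004,0,0,0]]]' 20
python3 - <<'E'
from fit import *
w=cam("wrist");save(w,"w12.png",(150,150,410,350),3)
E
```

```text
time: 12.45
tcp_pos: [488.5, 150.9, 141.2]
eef_rot: [[0.999, -0.053, 0.005], [-0.053, -0.999, 0.0], [0.005, -0.001, -1.0]]
contact_force: [9.9, -1.6, -4.7]
finger_gap: 31.4
```

View pics/w12.png

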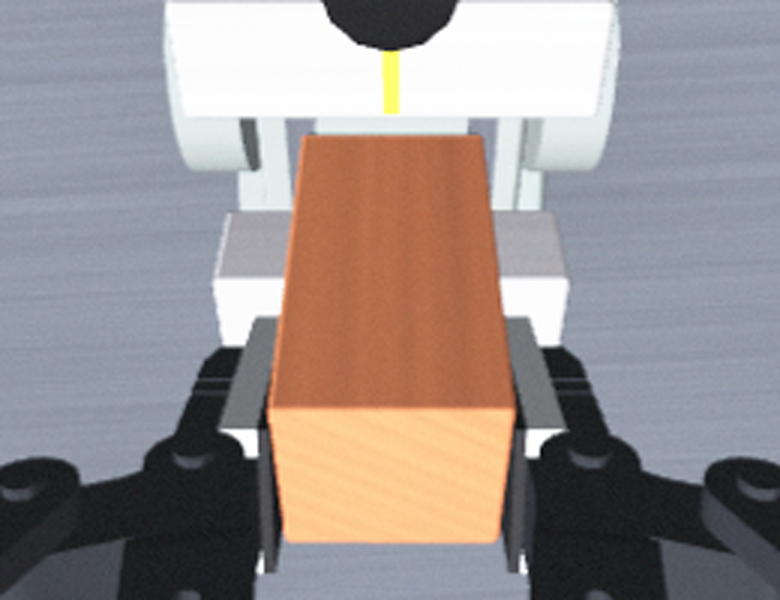

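```bash
python3 -c "
from tilt3 import *
tilt3(150+407/3,150+542/3,150+136/3)
"
```

```text
tilt,h,ox [21.22 11.38  1.01] tcp u,v,z -12.05 -0.55 57.31 tool lean 0.27 12.55
ft [30.4 -0.6 76.3]; nt [-1.6 -0.6 76.6]; fb [29.8 -0.5 16.3]; nb [-2.2 -0.5 16.6]; c [14.1 -0.5 46.5];
```

```bash
python3 -m creep '[[[0.8,0.0015,0,0,0],[0.8,0.0026,0,0.003,0],[0.8,0.0038,0,0.006,0],[0.8,0.005,0,0.009,0],[0.8,0.0062,0,0.012,0],[0.8,0.0062,0,0.012,0]]]' 40
```

```text
time: 13.3
tcp_pos: [493.8, 150.6, 128.7]
eef_rot: [[0.999, -0.053, 0.002], [-0.053, -0.999, 0.0], [0.002, -0.0, -1.0]]
contact_force: [8.0, -0.4, -3.9]
finger_gap: 31.5
```

```bash
python3 -m creep '[[[0.8,0.0014,0,0.001,0],[0.8,0.0018,0,0.002,0],[0.8,0.0018,0,0.002,0]]]' 40
python3 - <<'E'
from fit import *
w=cam("wrist");save(w,"w13.png",(150,150,410,350),3)
d=cam("side");save(d,"d13.png",(295,230,345,285),10)
E
```

```text
time: 13.68
tcp_pos: [494.8, 150.5, 126.5]
eef_rot: [[0.999, -0.053, 0.0], [-0.053, -0.999, -0.0], [0.0, 0.0, -1.0]]
contact_force: [5.7, -0.4, -2.5]
finger_gap: 31.2
```

View pics/w13.png

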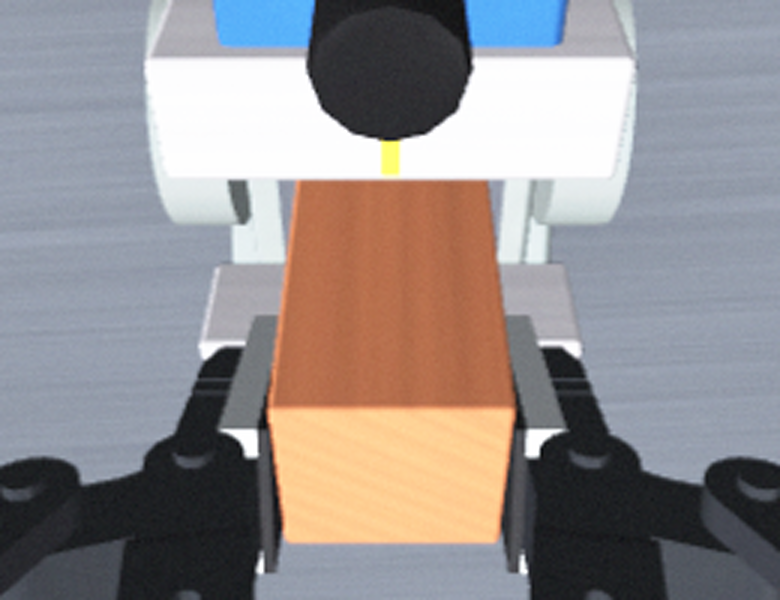

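View pics/d13.png

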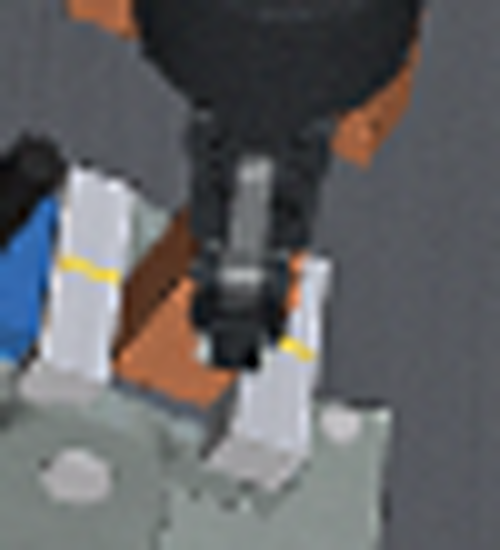

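```bash
python3 -m creep '[[[0.8,0.0006,0,0.001,0],[0.8,0.0006,0,0.001,0]]]' 40; python3 -m creep '[[[0.8,0.0004,0,0.001,0],[0.8,0.0004,0,0.001,0]]]' 40
```

```text
time: 14.02
tcp_pos: [495.1, 150.4, 125.7]
eef_rot: [[0.999, -0.053, -0.0], [-0.053, -0.999, -0.0], [-0.0, 0.0, -1.0]]
contact_force: [3.3, -0.9, 2.6]
finger_gap: 31.5
time: 14.28
tcp_pos: [495.1, 150.4, 125.7]
eef_rot: [[0.999, -0.053, -0.0], [-0.053, -0.999, -0.0], [-0.0, 0.0, -1.0]]
contact_force: [-4.6, -0.8, 16.4]
finger_gap: 31.5
```

```bash
python3 -m creep '[[[0.64,0,0,-0.0005,0],[0.6,0,0,-0.0005,0],[0.57,0,0,-0.0005,0],[0.5,0,0,-0.0005,0],[0.45,0,0,-0.0005,0],[0.45,0,0,-0.0005,0]]]' 20
python3 - <<'E'
from fit import *
w=cam("wrist");save(w,"w14.png",(150,150,410,350),3)
d=cam("side");save(d,"d14.png",(295,230,345,285),10)
E
```

```text
time: 15.02
tcp_pos: [495.6, 150.4, 125.1]
eef_rot: [[0.999, -0.053, -0.0], [-0.053, -0.999, -0.0], [-0.0, 0.0, -1.0]]
contact_force: [-0.1, -0.6, -0.2]
finger_gap: 47.1
```

View pics/w14.png

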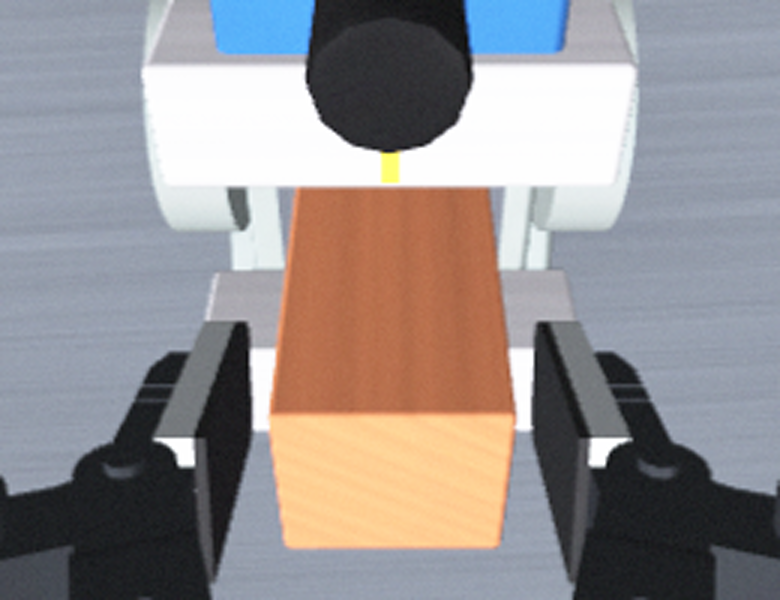

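View pics/d14.png

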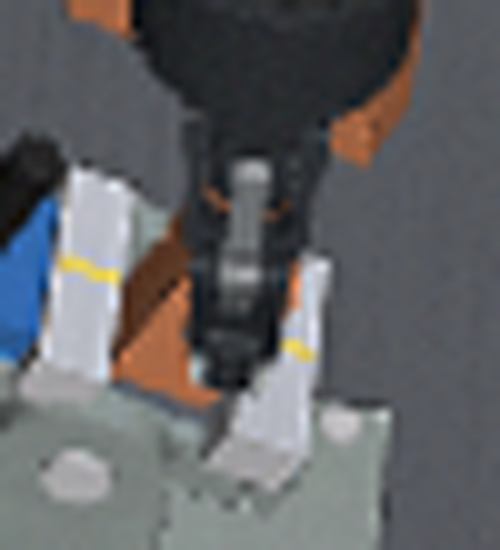

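```bash
python3 -m creep '[[[0.45,0,0,-0.01,0],[0.45,0,0,-0.03,0],[0.45,0,0,-0.06,0],[0.45,0,0,-0.09,0],[0.45,0,0,-0.11,0],[0.45,0,0,-0.12,0],[0.45,0,0,-0.12,0],[0.45,0,0,-0.12,0]]]'
python3 - <<'E'
from fit import *
w=cam("wrist");save(w,"w15.png");np.savez("w15.npz",K=w["K"],R=w["R"],t=w["t"],pixels=w["pixels"])
save(w,"w15c.png",(200,60,370,260),4)
E
```

```text
time: 16.12
tcp_pos: [495.3, 150.4, 244.5]
eef_rot: [[0.999, -0.053, -0.001], [-0.053, -0.999, -0.0], [-0.001, 0.0, -1.0]]
contact_force: [0.1, 0.5, -0.3]
finger_gap: 46.9
```

View pics/w15.png

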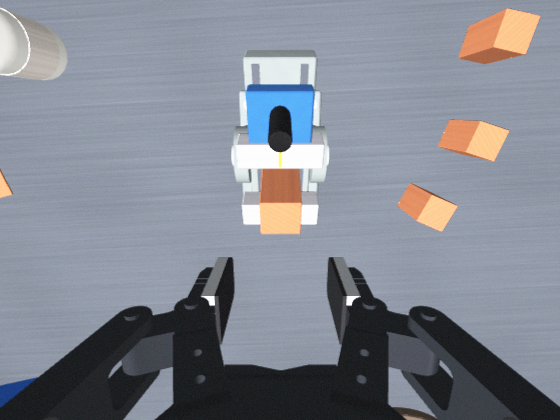

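View pics/w15c.png

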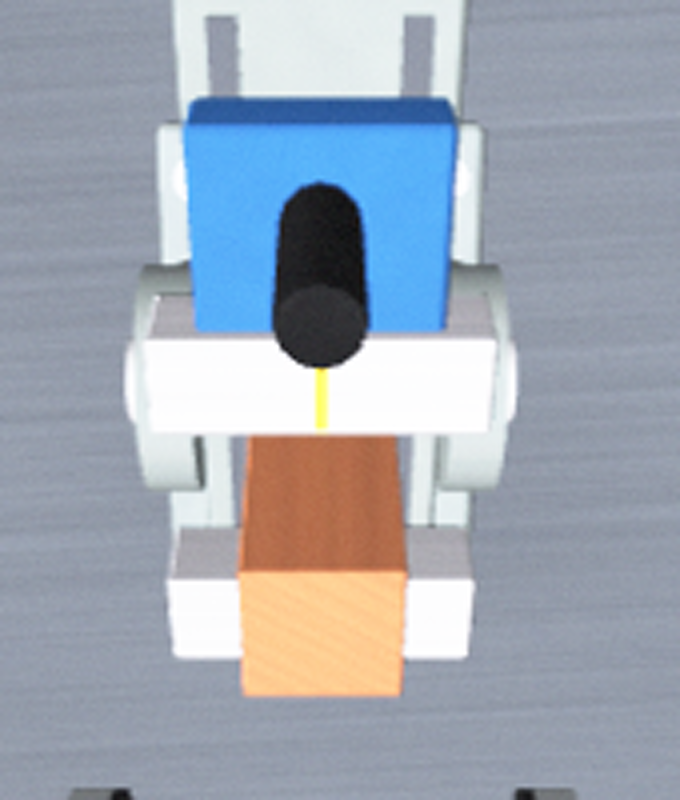

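```bash
python3 -m creep '[[[0.45,0.015,0,0,0],[0.45,0.035,0,0.002,0],[0.45,0.052,0,0.005,0],[0.45,0.0626,0,0.01,0],[0.45,0.0626,0,0.01,0],[0.45,0.0626,0,0.01,0]]]'
python3 - <<'E'
from fit import *
w=cam("wrist");save(w,"w16.png");np.savez("w16.npz",K=w["K"],R=w["R"],t=w["t"],pixels=w["pixels"])
E
```

```text
time: 16.92
tcp_pos: [557.7, 147.1, 235.0]
eef_rot: [[0.999, -0.053, -0.001], [-0.053, -0.999, -0.0], [-0.001, 0.0, -1.0]]
contact_force: [-0.4, 0.5, 0.3]
finger_gap: 46.9
```

View pics/w16.png

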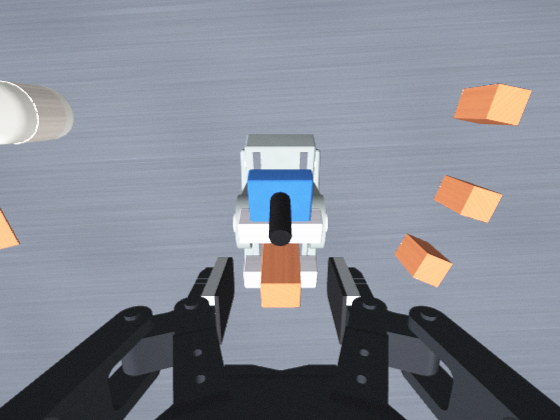

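Run:
```python
from fit import *
w15=L("w15.npz");w16=L("w16.npz")
X,e=tri([(w15,(280,142)),(w16,(280,233)),(w5,A[9]),(w6,B[9])]);print(X.round(1),e)
v=np.load("vise.npy");R=Rot(v[3]);print((R.T@(X-v[:3])).round(1))
G=X-R[:,2]*10;print("grip at z51",G.round(1))
s=ctrl.state();p=np.array(s["tcp_pos"]);T=np.array(s["eef_rot"]);print((T.T@(G-p)).round(1))
save(w16,"w16c.png",(240,180,320,310),6)
```

```text
[554.  148.2 167.3] [array([ 0.1, -1.7]), array([0.2, 1.8]), array([ 1.2, -0.1]), array([-1.5,  0.1])]
[80.8  0.3 57.2]
grip at z51 [557.8 148.  158. ]
[-0.  -0.8 77.2]
```

View pics/w16c.png

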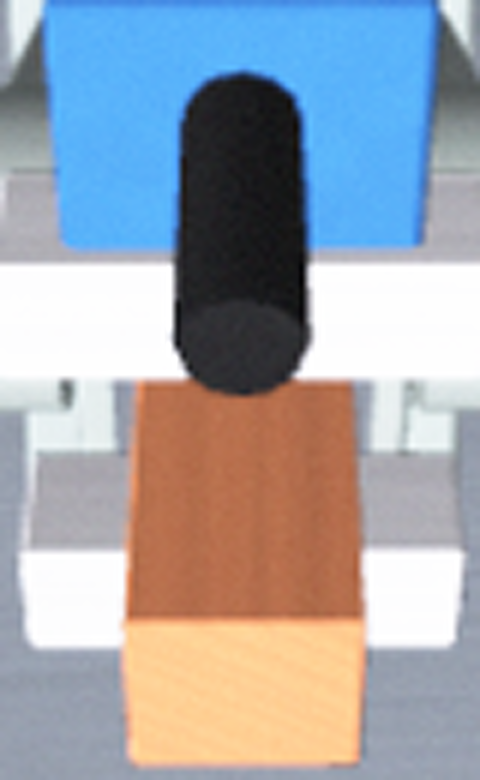

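```bash
python3 -m creep '[[[0.45,0,-0.0003,0.02,0],[0.45,0,-0.0003,0.045,0],[0.45,0,-0.0003,0.065,0],[0.45,0,-0.0003,0.078,0],[0.45,0,-0.0003,0.083,0],[0.6,0,-0.0003,0.083,0],[0.9,0,-0.0003,0.083,0],[0.9,0,-0.0003,0.083,0],[0.9,0,-0.0003,0.083,0],[0.9,0,-0.0003,0.083,0]]]' 25
python3 - <<'E'
from fit import *
w=cam("wrist");save(w,"w17.png")
E
```

```text
time: 18.23
tcp_pos: [558.4, 147.3, 152.8]
eef_rot: [[0.999, -0.053, 0.001], [-0.053, -0.999, -0.0], [0.001, -0.0, -1.0]]
contact_force: [-0.3, -1.2, 7.1]
finger_gap: 15.1
```

View pics/w17.png

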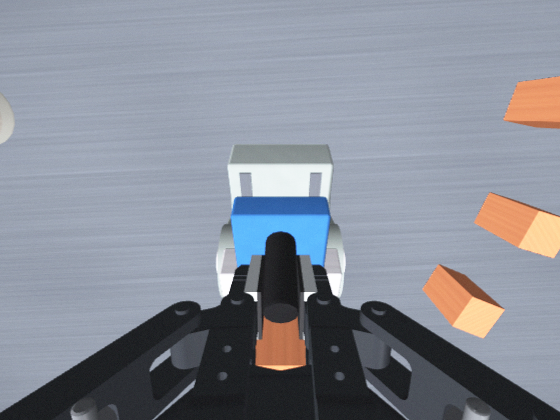

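```bash
python3 -m creep '[[[0.9,-0.001,0,0.0004,0],[0.9,-0.002,0,0.0008,0],[0.9,-0.003,0,0.0012,0],[0.9,-0.004,0,0.0016,0],[0.9,-0.0046,0,0.0019,0],[0.9,-0.0046,0,0.0019,0]]]' 25;  python3 -m creep '[[[0.9,-0.0009,0,0.0004,0],[0.9,-0.0009,0,0.0004,0],[0.9,-0.0009,0,0.0004,0]]]' 25
```

```text
time: 19.02
tcp_pos: [554.1, 147.6, 151.1]
eef_rot: [[0.999, -0.053, 0.002], [-0.053, -0.999, -0.0], [0.002, -0.0, -1.0]]
contact_force: [-1.0, -2.2, 6.9]
finger_gap: 15.2
time: 19.4
tcp_pos: [553.2, 147.6, 150.7]
eef_rot: [[0.999, -0.053, 0.002], [-0.053, -0.999, -0.0], [0.002, -0.0, -1.0]]
contact_force: [-1.1, -1.4, 7.4]
finger_gap: 15.3
```

```bash
python3 -m creep '[[[0.9,-0.0005,0,0.0002,0],[0.9,-0.001,0,0.0004,0],[0.9,-0.001,0,0.0004,0]]]' 25
python3 - <<'E'
from fit import *
d=cam("side");save(d,"d18.png",(275,225,345,300),8);s=cam("scene");save(s,"s18.png",(310,180,390,270),7)
E
```

```text
time: 19.77
tcp_pos: [553.0, 147.6, 150.7]
eef_rot: [[0.999, -0.053, 0.004], [-0.053, -0.999, 0.0], [0.004, -0.0, -1.0]]
contact_force: [3.0, -1.7, 7.8]
finger_gap: 15.1
```

View pics/d18.png

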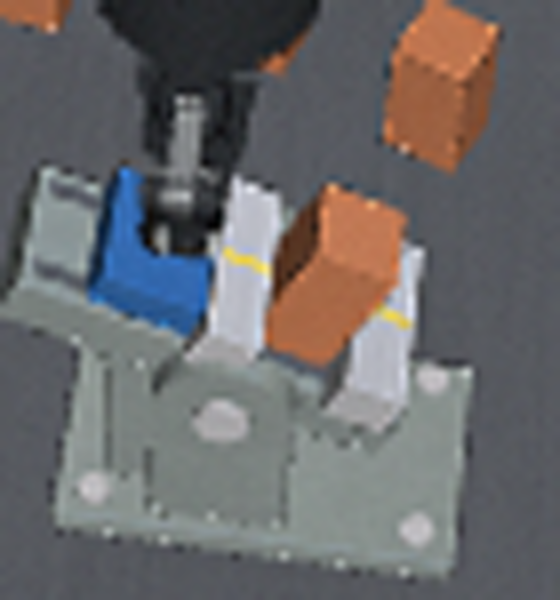

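View pics/s18.png

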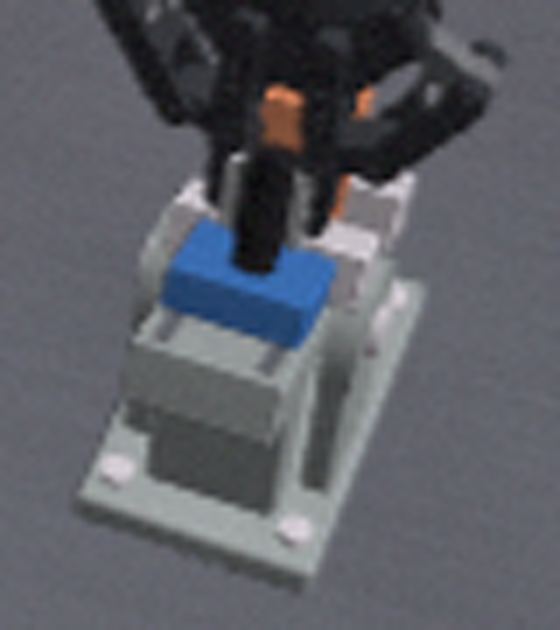

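```bash
python3 -m creep '[[[0.9,-0.0006,0,0.0002,0],[0.9,-0.001,0,0.0004,0],[0.9,-0.001,0,0.0004,0]]]' 30; python3 -m creep '[[[0.9,-0.0006,0,0.0002,0],[0.9,-0.001,0,0.0004,0],[0.9,-0.001,0,0.0004,0]]]' 30
```

```text
time: 20.25
tcp_pos: [553.0, 147.7, 150.7]
eef_rot: [[0.999, -0.053, 0.006], [-0.053, -0.999, 0.0], [0.006, -0.001, -1.0]]
contact_force: [7.1, -2.2, 8.9]
finger_gap: 15.2
time: 20.62
tcp_pos: [553.0, 147.7, 150.7]
eef_rot: [[0.999, -0.053, 0.009], [-0.053, -0.999, 0.0], [0.009, -0.001, -1.0]]
contact_force: [11.0, -3.3, 9.4]
finger_gap: 15.1
```

```bash
python3 -m creep '[[[0.9,-0.001,0,0.0004,0],[0.9,-0.002,0,0.0008,0],[0.9,-0.002,0,0.0008,0],[0.9,-0.002,0,0.0008,0]]]' 40; python3 -m creep '[[[0.75,0,0,0,0],[0.6,0,0,0,0],[0.45,0,0,0,0],[0.45,0,0,0,0],[0.45,0,0,-0.01,0],[0.45,0.003,0,-0.04,0],[0.45,0.003,0,-0.07,0],[0.45,-0.02,0,-0.1,0],[0.45,-0.05,0,-0.12,0],[0.45,-0.06,0,-0.12,0]]]'
python3 - <<'E'
from fit import *
w=cam("wrist");save(w,"w19.png",(180,60,380,260),3.5);np.savez("w19.npz",K=w["K"],R=w["R"],t=w["t"],pixels=w["pixels"])
d=cam("side");save(d,"d19.png",(275,225,345,300),8)
E
```

```text
time: 21.12
tcp_pos: [552.9, 147.7, 150.7]
eef_rot: [[0.998, -0.053, 0.014], [-0.053, -0.999, 0.001], [0.014, -0.002, -1.0]]
contact_force: [19.3, -4.4, 11.2]
finger_gap: 15.1
time: 22.38
tcp_pos: [487.0, 151.3, 269.8]
eef_rot: [[0.999, -0.053, 0.003], [-0.053, -0.999, 0.0], [0.003, -0.001, -1.0]]
contact_force: [0.3, 0.1, -0.2]
finger_gap: 47.0
```

View pics/w19.png

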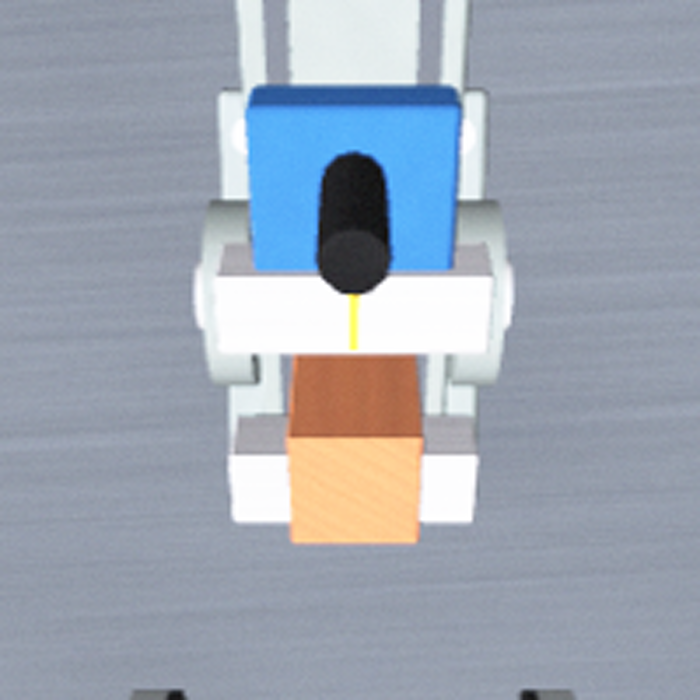

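View pics/d19.png

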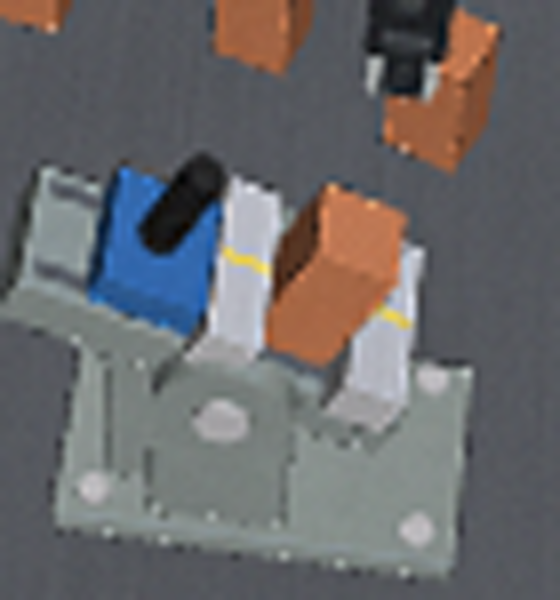

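Run:
```python
from fit import *
w=L("w19.npz");v=np.load("vise.npy")
O=[(230,455),(478,453),(233,522),(474,521),(218,353),(492,351),(354,263),(287,437),(422,436),(420,543),(292,543)]
O=[(180+x/3.5,60+y/3.5) for x,y in O]
def pred(q):
    du,dv,yaw,g,bx,by,bz,byaw=q
    b=np.radians(byaw);cb,sb=np.cos(b),np.sin(b)
    bar=[(bx+cb*i-sb*j,by+sb*i+cb*j,bz) for i,j in ((16,16),(16,-16),(-16,-16),(-16,16))]
    m=np.array([(0,35,22),(0,-35,22),(-24,35,22),(-24,-35,22),(g,35,22),(g,-35,22),(g+44,0,61)]+bar,float)
    P=m@Rot(yaw).T+v[:3]+[du,dv,0]
    return np.array([proj(w,X) for X in P])
f=least_squares(lambda q:(pred(q)-O).ravel(),[0,0,v[3],33,16,0,60,0],loss="soft_l1")
print("du dv yaw gap bx by bz_top byaw",f.x.round(2));print((pred(f.x)-O).round(1).tolist())
print(np.sqrt(np.diag(np.linalg.inv(f.jac.T@f.jac))).round(2))
for n in("scene",):
    s=cam(n);save(s,"s19.png");save(s,"s19c.png",(310,180,390,270),7)
```

```text
du dv yaw gap bx by bz_top byaw [-7.000e-02 -6.000e-02 -2.770e+00  3.217e+01  1.591e+01 -2.000e-01
  6.038e+01  3.600e-01]
[[-0.4, -0.1], [0.5, 0.2], [0.5, -0.1], [-0.1, -0.0], [0.4, 0.1], [-1.0, 0.4], [-0.0, -0.5], [-0.2, 0.2], [0.4, 0.1], [-0.2, -0.3], [0.0, 0.0]]
[0.52 0.4  0.49 0.83 3.45 0.61 4.56 1.33]
```

View pics/s19.png

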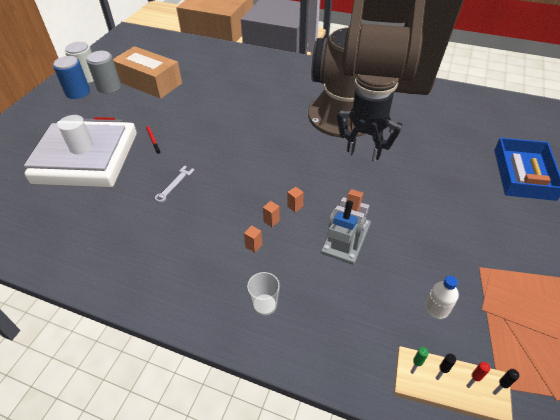

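View pics/s19c.png

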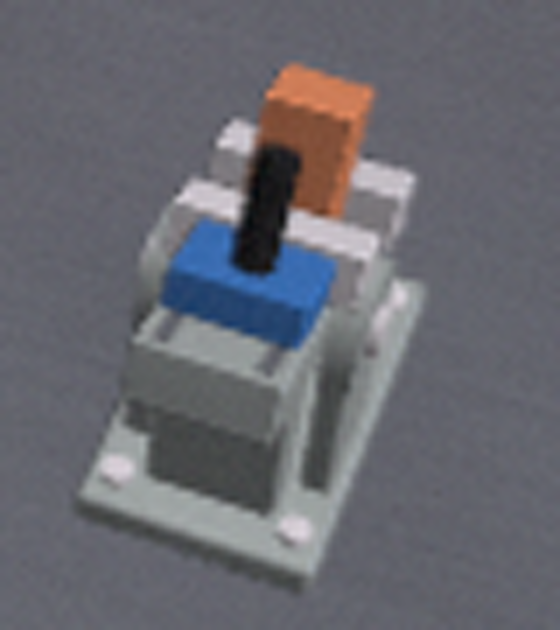

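```bash
python3 -c "
from cell import ctrl
s=ctrl.state();print(s['time'],s['contact_force'],max(abs(x) for x in s['joint_vel']))
print(ctrl.sign_off())"
```

```text
22.525 [-0.70212896 -0.20405347  0.02072755] 1.3274842072101358
the job is handed in; nothing more can be done
None
```

The copper bar stands in the tilted vise, and I slid the loose jaw closed on it by its post and let go. I handed the job in at 22.5 s.

**What I did:** I picked the bar farthest to the robot's right. The moves cannot tilt the tool, so I leaned the bar to the 22° tilt by pressing its lower edge against the fixed jaw. A first try at tilting it on the bench only lifted and shifted the bar. I then lowered it until it pressed on the bed at about 20 N and released it. I gripped the post and slid the jaw until it stopped on the bar at about 20 N.

**Last checks:**

| Check, from a fit to one wrist image | Measured | Wanted |
|---|---|---|
| Jaw gap | 32.2 mm | 32 mm |
| Bar centre from the fixed jaw | 15.9 mm | 16 mm |
| Bar top above the bed | 60.4 mm | 60 mm |
| Off the yellow marks | 0.2 mm | 0 |
| Twist against the jaws | 0.4° | 0 |

- **Uncertainty:** On its own, that fit's bar depth and height are only good to about 3 to 5 mm. The bed and jaw contact forces support those two values.
- **Disagreement:** One estimate during the tilting put the bar's near face about 2 mm into the fixed jaw. I took that as calibration error, and the final fit did not show it.
- **Other objects:** The cup, bottle and spanner look unmoved in the last scene picture. I did not measure them.

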